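# Clear the jammed cap chute

## Robot

A 6-joint arm with a two-finger parallel gripper is mounted at the origin on the work surface. World frame = base frame: x ahead of the robot, y to its left, z up, the work surface at z = 0. Lengths are in mm, angles in degrees, forces in N, time in s.
With the tool pointing down it reaches from about 275 to 1000 mm from the base axis. Payload 8.4 kg.
Tool frame: the origin (TCP) lies at the very end of the fingers, on their centre line; the grasp point (between the pads) lies 19 mm behind it (r.hold_point_z is the distance from the TCP to the grasp point, in mm); x points along the fingers, y is the direction in which the jaws open and shut, and the axes are right-handed (so a half turn about x gives the same grasp; the last joint's range is limited). The gripper opens to 85 mm and grips with 20 to 120 N. Pads are 22 mm wide; open, the fingers measure 114 mm over their backs; the gripper's body (76 mm by 85 mm) begins 54 mm behind the grasp point. The pads swing forward as they close: fully open they stand 13 mm farther back than shut.
Start: joints at [66.784, 20.225, 93.587, -0, 66.188, -0.138], TCP at [244.996, 574.982, 231.281] pointing down, gripper open.
Joint ranges: [-150.9, 150.9], [-52.94, 120.26], [3.33, 152.33], [-74.26, 254.26], [0, 154.13], [-172.89, 172.89]. Speed limits (degrees/s): [127.2, 127.2, 159.86, 180, 180, 180].

## Interface

Orientations are given as [roll, pitch, yaw] about the fixed x, y, z axes, in that order (R = Rz(yaw) Ry(pitch) Rx(roll)).
In Python, from workcell import r gives the robot as it stands.
- The arm moves only by the tool carry_out, never from a script. Its argument "motion" is a list of rows, each an object of numbers: "tx", "ty", "tz": the shift along the tool's x, y, z in m; "ax", "ay", "az": the turn, a rotation vector about the tool's x, y, z in rad; "hand": the opening, from 0 (shut) to 1 (fully open). A call has exactly 5 rows; each row is the pose to reach, as a shift and turn from the pose measured when the call began, along the tool's axes at that moment; what a row does not reach only later rows make up. A row lasts 1/8 s, in which the tool goes at most 62.5 mm and 10.7 degrees, less where a joint would pass 70% of its speed; a pose out of reach is approached as far as the arm can. A call with a gripper value outside its range is refused whole. The fingers move at their own pace and stop on an object; "grip_force" is the grip in N (left out, the last holds). Time passes only in rows, so rows that repeat a pose let the fingers close, or fill a call up. It gives the time, the measured TCP pose, the force and the opening at its end, in the units of the state.
- r.state(): the state, without advancing time (a new reading comes with each control period).
- r.snapshot(name): name is "scene" or "top"; returns a dict with "image" (480x640x3 uint8, red, green, blue), "K" (3x3 intrinsics, pixels), "R" (3x3) and "t" (3): a world point X has camera coordinates R X + t. Camera axes: x right, y down, z forward; pixel columns grow to the right and rows downward; lengths in mm; the calibration is good to about 2 mm. A picture is of the moment at which its call begins. There is no depth.
- r.finish_job(): hands the job in, once; it reports no verdict.
The state is a dict: "time_s": time; "joint_positions": joint angles; "qvel": joint speeds; "joint_torque": joint torques, N m; "eef_pos": TCP position; "orientation": TCP orientation; "ft_force": force on the tool from outside, world axes, zero at the start; "moment": the same for the moment, N m; "finger_gap": finger opening in mm.
Only numpy, scipy, OpenCV 4.12 (cv2) and the standard library are available. Lean on these libraries where they do the work, as an engineer would, in place of code of your own. Each camera call takes 0.05 s, during which the arm holds its last target.

## Task

A big aluminium cap has got into the sloping chute for the small brass carburettor caps and is stuck at the blue size gate, holding back the two brass caps behind it. Lift the big cap out, so that both brass caps roll down under the gate to the blue stop at the lower end, then put the big cap inside the amber parts cup and let it go, leaving the cup standing upright.

Things in the scene. Friction and masses are not known exactly. Their poses are not given: they have to be found in the camera images.
- big_cap: Jammed aluminium cap: knurled disc with dark grey centre, 60 mm diameter, 12 mm thick, 60 to 130 g, standing on edge in the chute. Origin at its centre; y is the disc's axis, across the chute at the start. Its upper 44 mm stand clear above the chute's walls: pinch it across its 12 mm thickness; it comes straight up and out.
- rear_cap: The uphill one of two equal brass caps, 32 mm diameter, 12 mm thick, 45 g, on edge in the chute behind the big cap, in line and touching. Origin at its centre, y along the disc's axis. Once the big cap is out they roll down by themselves; this one comes to rest touching the first, which rests against the end stop.
- cup: Amber (orange-yellow) open round plastic parts cup, loose, 150 g: 110 mm across the rim, narrower at the foot, 50 mm high, walls 3 mm, inner floor about 5 mm above its underside. Origin at the centre of its underside, z up. A green cup of the same size and a white saucer near by are not wanted.
- chute: Fixed chute on a 300 x 75 mm base. Channel 295 mm long, 14 mm wide inside, walls 3 mm thick, 16 mm above its floor, sloping 12 degrees down to +x (y across, z up). Origin on the table under the blue gate's uphill face; channel floor there 60 mm up. Gate bar 36-42 mm above the floor, 8 mm along x, 32 mm wide. Blue end stop 130 mm past the gate. Rear brass cap's final centre: x 84, z 59 mm.
There are look-alikes about, which are no part of the job. There is more than one size of the cup; the one meant has the size given above. Of the things that look like the big_cap, the smaller one is meant.

How it is judged (in metres and radians):
At the end, for the whole second after the job is handed in: Big cap at rest inside the amber cup (centre within 45 mm of the cup's axis, under 45 mm above the table); cup upright within 10 degrees; rear brass cap at rest in its place behind the first at the end stop, within 10 mm along the chute and 12 mm sideways and in height (horizontal distance between big_cap and cup below 0.045 m and height (world z) of big_cap below 0.045 m and angle between cup's own z axis and vertical below 0.17 rad and linear speed of each of big_cap, rear_cap below 0.03 m/s and x of rear_cap in the frame of chute between 0.0735 and 0.0935 m and y of rear_cap in the frame of chute between -0.012 and 0.012 m and z of rear_cap in the frame of chute between 0.0466 and 0.0706 m); the robot touches nothing.
It also fails if it takes over 38 s, if anything falls off the work surface, if the arm or the gripper's body presses on something with over 40 N, if the wrist force passes 120 N, or if a joint passes its speed limit or range.

## Working session

There is one attempt and no reset: what is moved stays moved. The work goes in short steps, Python scripts to look and compute and a tool call to move; the robot and the scene stay as the last step left them, time stands still between calls to the robot, and variables do not carry over. Pictures are saved under pics/ and viewed, and the job is handed in when it is done.

Besides the shell and the picture viewer there is one more tool, called after "Request:" as a command line: name --argument value ..., lists and objects as JSON in quotes. carry_out: Moves the arm, as the interface text tells. Its arguments: {"type":"object","properties":{"motion":{"type":"array"},"grip_force":{"type":"number"}},"required":["motion"]}

```bash
mkdir -p pics; ls; cat > h.py <<'E'
import numpy as np, cv2
from scipy.spatial.transform import Rotation as Ro
from workcell import r
def snap(n,f):
    s=r.snapshot(n); cv2.imwrite(f'pics/{f}.png',s['image'][:,:,::-1]); np.savez(f'pics/{f}.npz',**s); return s
def crop(f,x0,y0,x1,y1,k):
    im=cv2.imread(f'pics/{f}.png')[y0:y1,x0:x1]
    cv2.imwrite(f'pics/{f}_c{x0}_{y0}.png',cv2.resize(im,None,fx=k,fy=k,interpolation=cv2.INTER_CUBIC))
def ray(s,u,v):
    K,R,t=s['K'],s['R'],s['t']; d=R.T@np.linalg.inv(K)@np.array([u,v,1.]); return -R.T@t,d
def onz(s,u,v,z):
    c,d=ray(s,u,v); return c+d*(z-c[2])/d[2]
def proj(s,X):
    p=s['K']@(s['R']@np.array(X,float)+s['t']); return p[:2]/p[2]
def tri(obs):
    A=0;b=0
    for s,u,v in obs:
        c,d=ray(s,u,v); d=d/np.linalg.norm(d); P=np.eye(3)-np.outer(d,d); A=A+P; b=b+P@c
    return np.linalg.solve(A,b)
def load(f): return dict(np.load(f'pics/{f}.npz'))
E
python3 - <<'E'
from h import *
snap('scene','s0');snap('top','t0')
s=r.state(); print(s); print(Ro.from_euler('xyz',s['orientation'],degrees=True).as_matrix())
print(r.hold_point_z)
E
```

```text
pics
{'time_s': 0.1, 'joint_positions': array([ 6.67846460e+01,  2.02581569e+01,  9.36238801e+01,  1.60091249e-03,
        6.61893397e+01, -1.36022150e-01]), 'qvel': array([ 0.00874251, -0.12922799,  0.00490966, -0.0261709 , -0.17549662,
        0.01064719]), 'joint_torque': array([-1.03198123e-03, -6.06356621e+01, -3.42820716e+01,  2.84686024e-05,
        3.80170692e-03,  1.76737029e-05]), 'eef_pos': array([244.81252936, 574.59546898, 230.64768637]), 'orientation': array([ -91.31092075,   89.92860833, -114.3908998 ]), 'ft_force': array([ 0.6217137 , -0.4947813 , -0.23964301]), 'moment': array([0.00092544, 0.01650161, 0.00299553]), 'finger_gap': 85.48245590181392}
[[-5.14555900e-04  3.92015358e-01  9.19958529e-01]
 [-1.13481125e-03  9.19957829e-01 -3.92015694e-01]
 [-9.99999224e-01 -1.24569328e-03 -2.85062911e-05]]
18.700000000000003
```

View pics/s0.png

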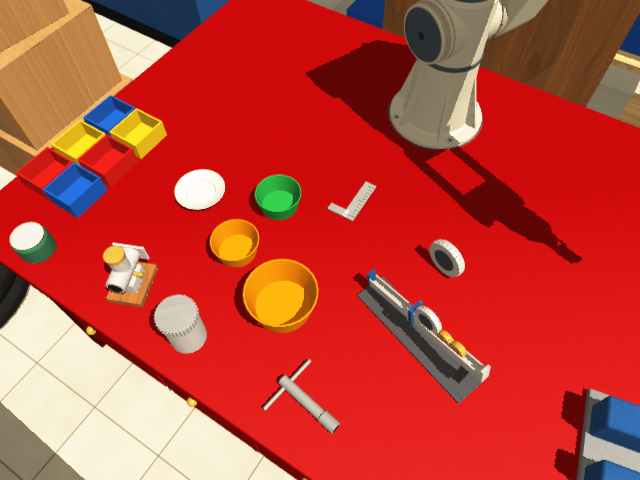

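View pics/t0.png

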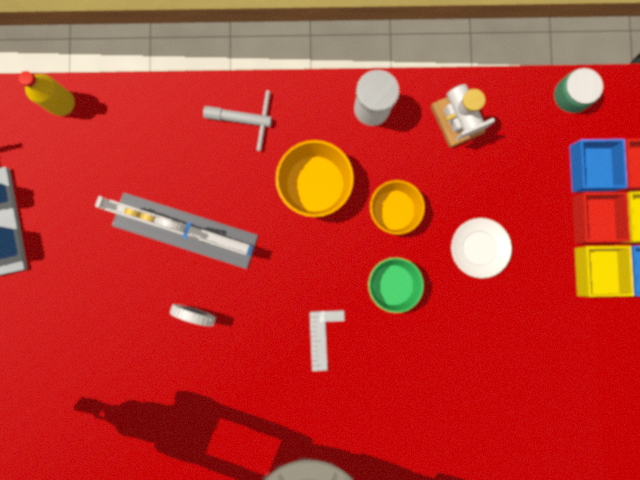

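```bash
python3 - <<'E'
from h import *
crop('s0',345,225,505,415,3.1) if 0 else crop('s0',345,260,505,410,5)
crop('t0',80,180,280,330,4)
S,T=load('s0'),load('t0')
print('cams',-S['R'].T@S['t'],-T['R'].T@T['t'])
for n,a,b in (('small amber',(370,207),(425,207)),('big amber',(276,178),(354,178)),('green',(369,285),(425,285))):
    p,q=onz(T,*a,50),onz(T,*b,50); print(n,p,q,np.linalg.norm(p-q))
E
```

```text
cams [1050.06482019  307.05639634 1021.43724254] [ 483.42410464  -21.02217758 1176.25342323]
small amber [ 636.27948336 -134.79836315   50.        ] [ 634.61866391 -246.50080981   50.        ] 111.71479271929667
big amber [698.7031313   55.53630506  50.        ] [ 696.33992254 -103.50943088   50.        ] 159.0632920442912
green [ 478.42455711 -129.24635753   50.        ] [ 476.74879116 -241.76210106   50.        ] 112.52822194681943
```

View pics/s0_c345_260.png

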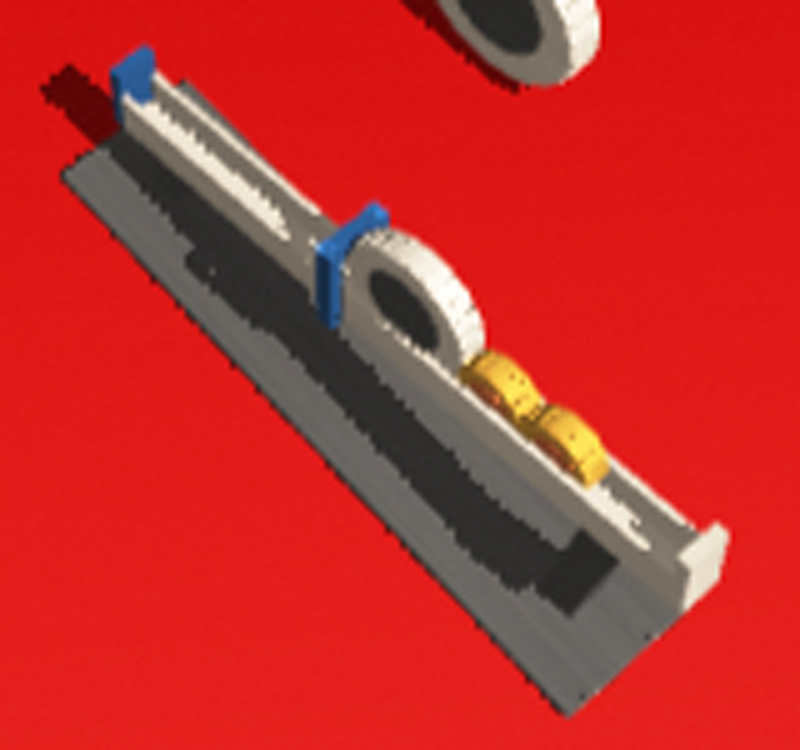

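View pics/t0_c80_180.png

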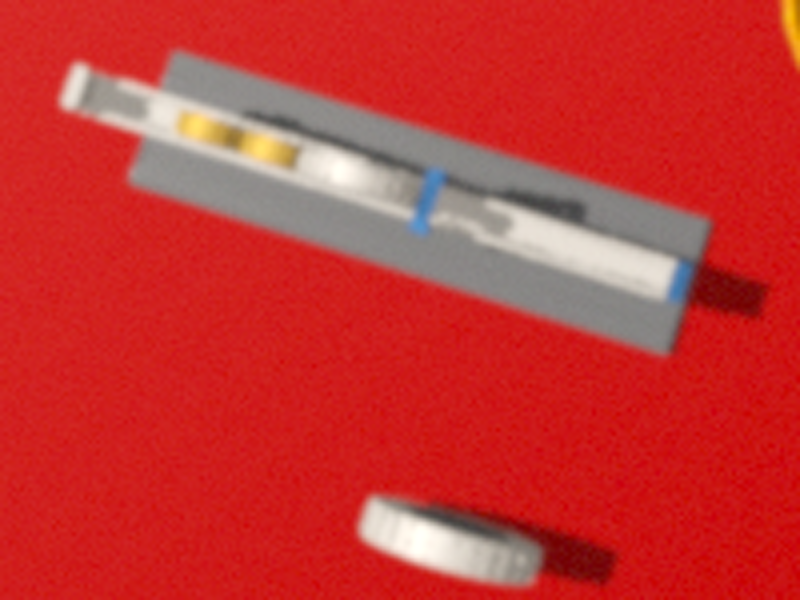

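```bash
python3 - <<'E'
from h import *
S,T=load('s0'),load('t0')
s=lambda a,b:(S,345+a/5-.4,260+b/5-.4)
t=lambda a,b:(T,80+a/4-.375,180+b/4-.375)
g1=tri([s(380,212),t(419,232)]);g2=tri([s(322,248),t(434,172)]);print('gate ends tri',g1,g2)
print('gate at z102', [onz(*q,102)for q in (s(350,230),t(427,202))])
P={}
for z in (0,5,10):
    a,b,c,d=[onz(*t(*q),z) for q in((175,50),(708,218),(668,355),(130,183))]
    e=onz(*s(568,715),z);f=onz(*s(62,177),z)
    dx=(b-a+c-d)/2; print(z,'center',(a+b+c+d)/4,'len',np.linalg.norm(dx),np.linalg.norm(a-d),'yaw',np.degrees(np.arctan2(dx[1],dx[0])),'scene corners',e,f,'top',a,b)
# big cap face ellipse centre in scene, thickness ridge in top
print('cup scene rim', onz(S,234,236,50))
E
```

```text
gate ends tri [575.51309774 230.90480341  96.96569342] [604.37634138 220.78039637 104.63741799]
gate at z102 [array([591.27193738, 224.9131671 , 102.        ]), array([589.50983632, 226.01431202, 102.        ])]
0 center [600.12230538 253.42579251   0.        ] len 298.6396651330092 74.33516324928424 yaw -108.442984086394 scene corners [679.4364651  381.37107401   0.        ] [585.03717386  98.51526469   0.        ] top [682.70829886 383.58661622   0.        ] [588.88336264 101.01332316   0.        ]
5 center [599.62624646 252.25917329   5.        ] len 297.3702122275559 74.01918047813379 yaw -108.442984086394 scene corners [681.25071437 381.00729896   5.        ] [587.31351364  99.53608673   5.        ] top [681.86118466 381.86671137   5.        ] [588.43507804 100.49457652   5.        ]
10 center [599.13018753 251.09255407  10.        ] len 296.10075932210265 73.70319770698352 yaw -108.442984086394 scene corners [683.06496365 380.6435239   10.        ] [589.58985342 100.55690878  10.        ] top [681.01407047 380.14680652  10.        ] [587.98679345  99.97582989  10.        ]
cup scene rim [ 629.02233452 -195.98157027   50.        ]
```

```bash
cat > ov.py <<'E'
from h import *
def ov(f,curves,box,k,out):
    s=load(f); x0,y0,x1,y1=box
    im=cv2.resize(cv2.imread(f'pics/{f}.png')[y0:y1,x0:x1],None,fx=k,fy=k,interpolation=cv2.INTER_CUBIC)
    for pts,col in curves:
        p=np.array([(proj(s,X)-[x0,y0]+.5)*k for X in pts]); cv2.polylines(im,[p.astype(np.int32)],False,col,1)
    return im
def circ(c,rad,a,b): return [np.array(c)+rad*(np.cos(t)*np.array(a)+np.sin(t)*np.array(b)) for t in np.linspace(0,6.3,60)]
E
cat > fit.py <<'E'
from ov import *
yaw=np.radians(-108.4); u=np.array([np.cos(yaw),np.sin(yaw),0]);n=np.array([-u[1],u[0],0]);z=np.array([0,0,1.])
c=np.array([601.3,258.5,95.5]); cup=np.array([635.4,-190.6,50])
C=[(circ(c+6*n,30,u,z),(255,0,255)),(circ(c-6*n,30,u,z),(255,255,0))]
D=[(circ(cup,55,[1,0,0],[0,1,0]),(255,0,255))]
rows=[]
a=[cv2.resize(ov('s0',C,(395,285,475,365),5,''),(400,400)),cv2.resize(ov('t0',C,(130,185,210,265),5,''),(400,400))]
b=[ov('s0',D,(195,205,275,285),5,''),ov('t0',D,(357,167,437,247),5,'')]
cv2.imwrite('pics/fit1.png',np.hstack(a)); cv2.imwrite('pics/fit2.png',np.hstack(b))
E
python3 fit.py
```

```text
(no output)
```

View pics/fit1.png

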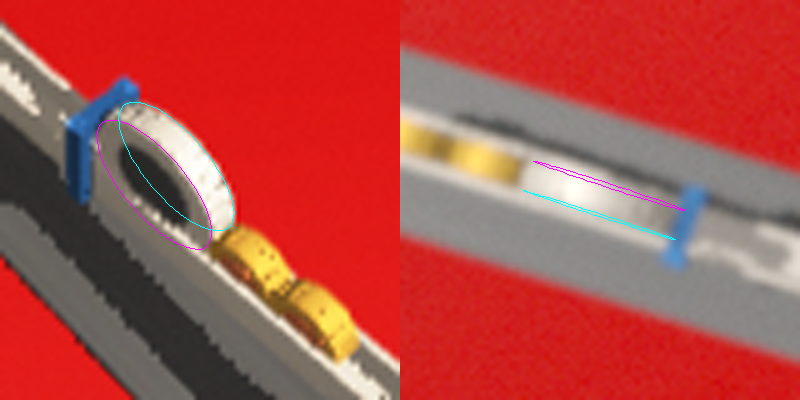

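View pics/fit2.png

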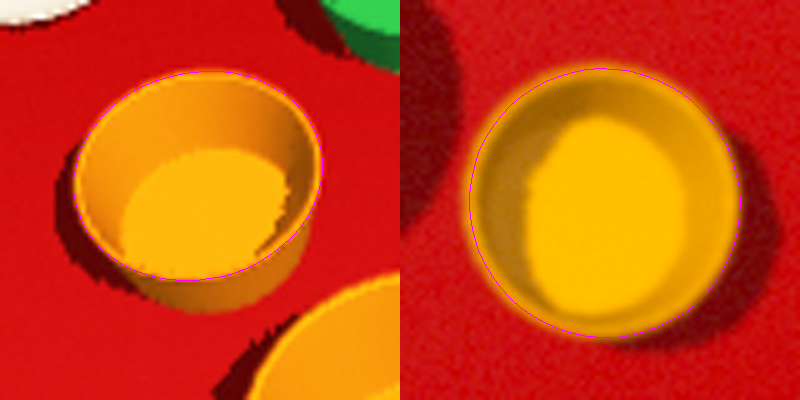

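```bash
cat >> h.py <<'E'
def go(x,y,z,psi=-18.4,v=True):
    s=r.state(); R=Ro.from_euler('xyz',s['orientation'],degrees=True).as_matrix()
    p=np.radians(psi); X=np.array([0,0,-1.]);Y=np.array([np.cos(p),np.sin(p),0]);Rt=np.c_[X,Y,np.cross(X,Y)]
    print('t',np.round(s['time_s'],2),'pos',s['eef_pos'].round(1),'F',s['ft_force'].round(1),'gap',round(s['finger_gap'],1),'q',s['joint_positions'].round(1))
    print('shift m',(R.T@(np.array([x,y,z])-s['eef_pos'])/1000).round(4),'rotvec',Ro.from_matrix(R.T@Rt).as_rotvec().round(4))
E
python3 -c "
from h import *
go(601.3,258.5,190)"
```

```text
t 0.1 pos [244.8 574.6 230.6] F [ 0.6 -0.5 -0.2] gap 85.5 q [66.8 20.3 93.6  0.  66.2 -0.1]
shift m [ 0.0408 -0.151   0.4519] rotvec [1.4891e+00 9.0000e-04 1.0000e-03]
```

Possible confusions, by scene pixel:
- **Big cap:** the disc in the chute at (429,320), or the larger loose disc at (447,258). I choose the one in the chute, jammed at the gate; the 60 mm model circle fits it.
- **Cup:** small amber (234,243), large amber (281,296) at 159 mm, or green (278,197). I choose the small amber one, which measures 112 mm at the rim; the 110 mm overlay matches.

Request:
carry_out --motion '[{"tx": 0,"ty": -0.019,"tz": 0.056,"ax": 0.186,"ay": 0,"az": 0,"hand": 0.6},{"tx": 0,"ty": -0.038,"tz": 0.113,"ax": 0.372,"ay": 0,"az": 0,"hand": 0.6},{"tx": 0,"ty": -0.057,"tz": 0.169,"ax": 0.558,"ay": 0,"az": 0,"hand": 0.6},{"tx": 0,"ty": -0.076,"tz": 0.226,"ax": 0.744,"ay": 0,"az": 0,"hand": 0.6},{"tx": 0,"ty": -0.094,"tz": 0.282,"ax": 0.93,"ay": 0,"az": 0,"hand": 0.6}]' --grip_force 50

```text
time_s: 0.72
eef_pos: [468.5, 376.0, 230.5]
orientation: [-42.8, 89.9, -119.5]
ft_force: [0.0, 0.6, 0.1]
finger_gap: 51.6
```

```bash
python3 -c "
from h import *
go(601.3,258.5,190)"
```

```text
t 0.72 pos [468.5 376.  230.5] F [0.  0.6 0.1] gap 51.6 q [38.6 18.2 96.6 -0.  65.3 25.4]
shift m [0.0406 0.1023 0.1448] rotvec [0.553  0.0014 0.0007]
```

Request:
carry_out --motion '[{"tx": 0.01,"ty": 0.026,"tz": 0.036,"ax": 0.14,"ay": 0,"az": 0,"hand": 0.6},{"tx": 0.02,"ty": 0.052,"tz": 0.072,"ax": 0.28,"ay": 0,"az": 0,"hand": 0.6},{"tx": 0.03,"ty": 0.077,"tz": 0.109,"ax": 0.42,"ay": 0,"az": 0,"hand": 0.6},{"tx": 0.0406,"ty": 0.1023,"tz": 0.1448,"ax": 0.553,"ay": 0.0014,"az": 0,"hand": 0.6},{"tx": 0.0406,"ty": 0.1023,"tz": 0.1448,"ax": 0.553,"ay": 0.0014,"az": 0,"hand": 0.6}]'

```text
time_s: 1.35
eef_pos: [602.5, 256.1, 188.5]
orientation: [-43.6, 89.9, -152.3]
ft_force: [-1.1, -0.1, 0.5]
finger_gap: 51.0
```

```bash
python3 -c "
from h import *
go(601.3,258.5,92)
snap('top','t1');snap('scene','s1');crop('t1',100,150,260,270,5);crop('s1',360,220,500,360,4)"
```

```text
t 1.35 pos [602.5 256.1 188.5] F [-1.1 -0.1  0.5] gap 51.0 q [22.9 25.2 91.8 -0.  63.1 41.5]
shift m [ 0.0965 -0.0017 -0.0021] rotvec [-0.004   0.0018  0.0017]
```

View pics/s1_c360_220.png

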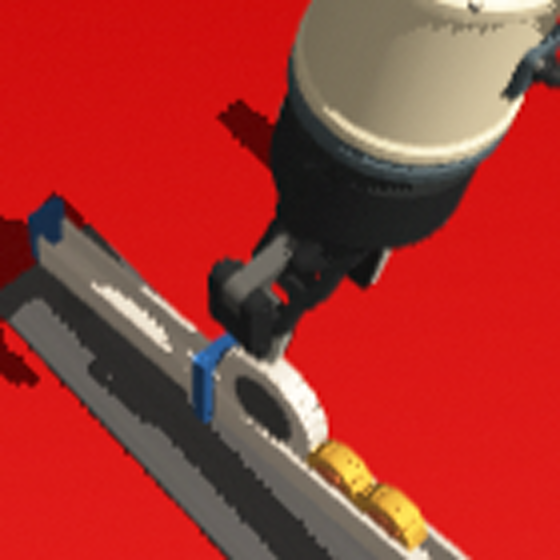

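The fingers sit over the cap, just uphill of the gate at crop (215,350), and straddle it. I'll descend now.

Request:
carry_out --motion '[{"tx": 0.03,"ty": -0.0015,"tz": -0.002,"ax": -0.004,"hand": 0.6},{"tx": 0.06,"ty": -0.0017,"tz": -0.0021,"ax": -0.004,"hand": 0.6},{"tx": 0.085,"ty": -0.0017,"tz": -0.0021,"ax": -0.004,"hand": 0.6},{"tx": 0.0965,"ty": -0.0017,"tz": -0.0021,"ax": -0.004,"hand": 0.6},{"tx": 0.0965,"ty": -0.0017,"tz": -0.0021,"ax": -0.004,"hand": 0.6}]'

```text
invalid input
```

```bash
python3 -c "
from h import *
go(601.3,258.5,92)
snap('scene','s2');crop('s2',380,250,500,370,5);snap('top','t2');crop('t2',100,150,260,270,5)"
```

```text
t 1.45 pos [601.  258.3 189.5] F [-0.3  0.4  0.2] gap 51.3 q [23.1 25.1 91.9  0.  63.1 41.5]
shift m [ 0.0975  0.0004 -0.0004] rotvec [0.0003 0.0007 0.0018]
```

View pics/s2_c380_250.png

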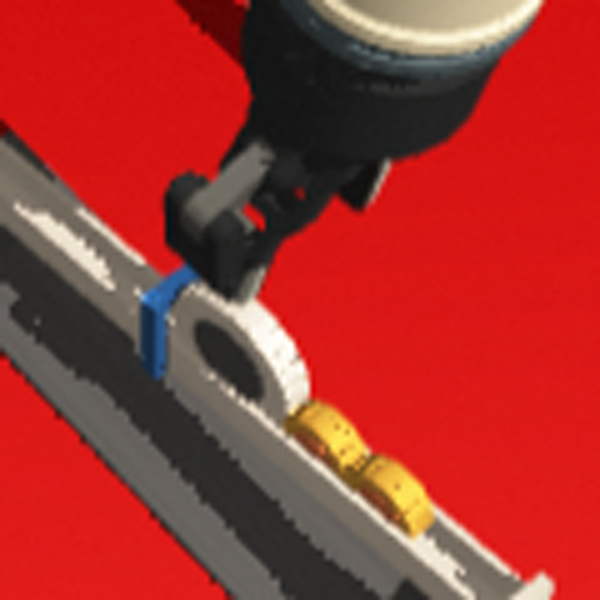

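The call was refused because rows need all seven fields. I'll repeat it from the settled pose.

Request:
carry_out --motion '[{"tx": 0.03,"ty": 0,"tz": 0,"ax": 0,"ay": 0,"az": 0,"hand": 0.6},{"tx": 0.06,"ty": 0,"tz": 0,"ax": 0,"ay": 0,"az": 0,"hand": 0.6},{"tx": 0.085,"ty": 0,"tz": 0,"ax": 0,"ay": 0,"az": 0,"hand": 0.6},{"tx": 0.0975,"ty": 0,"tz": 0,"ax": 0,"ay": 0,"az": 0,"hand": 0.6},{"tx": 0.0975,"ty": 0,"tz": 0,"ax": 0,"ay": 0,"az": 0,"hand": 0.6}]'

```text
time_s: 2.17
eef_pos: [599.8, 259.8, 92.3]
orientation: [-68.0, 89.9, -176.2]
ft_force: [0.5, -0.0, 0.5]
finger_gap: 51.7
```

```bash
python3 -c "
from h import *
go(601.3,258.5,92)
snap('scene','s3');crop('s3',380,250,500,370,5)"
```

```text
t 2.17 pos [599.8 259.8  92.3] F [ 0.5 -0.   0.5] gap 51.7 q [23.3 31.3 95.8  0.1 53.1 41.5]
shift m [0.0003 0.0018 0.0007] rotvec [0.0029 0.0008 0.002 ]
```

View pics/s3_c380_250.png

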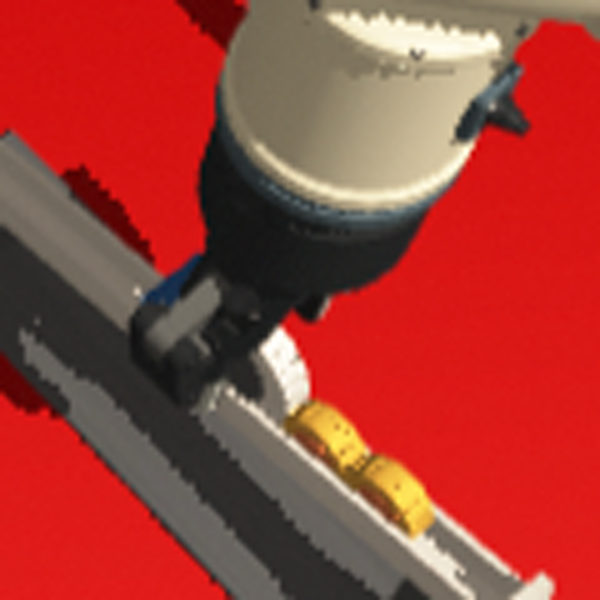

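The fingers straddle the cap with no contact force. I'll centre and close.

Request:
carry_out --motion '[{"tx": 0,"ty": 0.0015,"tz": 0,"ax": 0,"ay": 0,"az": 0,"hand": 0.4},{"tx": 0,"ty": 0.0015,"tz": 0,"ax": 0,"ay": 0,"az": 0,"hand": 0.2},{"tx": 0,"ty": 0.0015,"tz": 0,"ax": 0,"ay": 0,"az": 0,"hand": 0},{"tx": 0,"ty": 0.0015,"tz": 0,"ax": 0,"ay": 0,"az": 0,"hand": 0},{"tx": 0,"ty": 0.0015,"tz": 0,"ax": 0,"ay": 0,"az": 0,"hand": 0}]' --grip_force 50

```text
time_s: 2.85
eef_pos: [602.5, 259.5, 94.0]
orientation: [165.1, 89.9, 56.8]
ft_force: [-0.7, -0.5, 5.6]
finger_gap: 11.2
```

```bash
python3 -c "
from h import *
go(601.3,258.5,92)"
```

```text
t 2.85 pos [602.5 259.5  94. ] F [-0.7 -0.5  5.6] gap 11.2 q [23.2 31.3 95.5  0.  53.2 41.4]
shift m [ 0.002  -0.0008  0.0013] rotvec [ 0.0026 -0.001  -0.0003]
```

The opening of 11.2 mm means it holds the 12 mm cap. I'll lift straight up.

Request:
carry_out --motion '[{"tx": -0.008,"ty": 0,"tz": 0,"ax": 0,"ay": 0,"az": 0,"hand": 0},{"tx": -0.02,"ty": 0,"tz": 0,"ax": 0,"ay": 0,"az": 0,"hand": 0},{"tx": -0.04,"ty": 0,"tz": 0,"ax": 0,"ay": 0,"az": 0,"hand": 0},{"tx": -0.07,"ty": 0,"tz": 0,"ax": 0,"ay": 0,"az": 0,"hand": 0},{"tx": -0.1,"ty": 0,"tz": 0,"ax": 0,"ay": 0,"az": 0,"hand": 0}]'

```text
time_s: 3.48
eef_pos: [602.5, 259.4, 196.3]
orientation: [150.9, 89.9, 42.6]
ft_force: [0.5, -0.1, -1.0]
finger_gap: 11.4
```

```bash
python3 -c "
from h import *
go(635.4,-190.6,190)
snap('scene','s4')"
```

```text
t 3.48 pos [602.5 259.4 196.3] F [ 0.5 -0.1 -1. ] gap 11.4 q [23.1 24.8 91.5  0.  63.7 41.4]
shift m [0.0058 0.1722 0.4171] rotvec [ 0.0025 -0.0014 -0.0008]
```

View pics/s4.png

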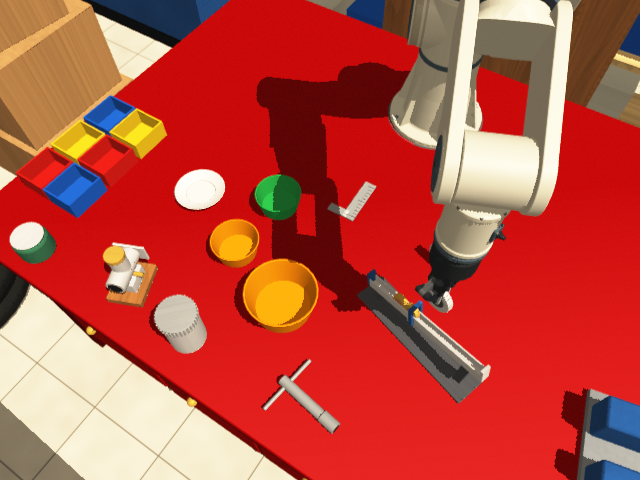

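The cap is in the gripper at (438,298), and the brass caps are rolling past the gate at (405,300). I'll carry the cap toward the cup.

Request:
carry_out --motion '[{"tx": 0,"ty": 0.01,"tz": 0.023,"ax": 0,"ay": 0,"az": 0,"hand": 0},{"tx": 0,"ty": 0.029,"tz": 0.07,"ax": 0,"ay": 0,"az": 0,"hand": 0},{"tx": 0,"ty": 0.049,"tz": 0.118,"ax": 0,"ay": 0,"az": 0,"hand": 0},{"tx": 0,"ty": 0.068,"tz": 0.165,"ax": 0,"ay": 0,"az": 0,"hand": 0},{"tx": 0,"ty": 0.087,"tz": 0.21,"ax": 0,"ay": 0,"az": 0,"hand": 0}]'

```text
time_s: 4.15
eef_pos: [620.5, 30.6, 199.9]
orientation: [135.9, 89.6, 27.6]
ft_force: [0.9, 0.0, -1.2]
finger_gap: 10.9
```

```bash
python3 -c "
from h import *
go(635.4,-190.6,150)"
```

```text
t 4.15 pos [620.5  30.6 199.9] F [ 0.9  0.  -1.2] gap 10.9 q [ 2.6 21.5 96.   0.2 62.2 20.8]
shift m [0.0493 0.0833 0.2056] rotvec [ 0.0021 -0.0047 -0.0045]
```

Request:
carry_out --motion '[{"tx": 0.005,"ty": 0.02,"tz": 0.05,"ax": 0,"ay": 0,"az": 0,"hand": 0},{"tx": 0.015,"ty": 0.04,"tz": 0.1,"ax": 0,"ay": 0,"az": 0,"hand": 0},{"tx": 0.025,"ty": 0.061,"tz": 0.15,"ax": 0,"ay": -0.002,"az": -0.002,"hand": 0},{"tx": 0.035,"ty": 0.077,"tz": 0.19,"ax": 0.002,"ay": -0.0047,"az": -0.0045,"hand": 0},{"tx": 0.045,"ty": 0.0833,"tz": 0.2056,"ax": 0.002,"ay": -0.0047,"az": -0.0045,"hand": 0}]'

```text
time_s: 4.78
eef_pos: [634.4, -193.8, 153.5]
orientation: [-45.8, 89.9, -154.3]
ft_force: [0.6, 0.7, -1.5]
finger_gap: 11.3
```

```bash
python3 -c "
from h import *
snap('scene','s5');snap('top','t5');crop('s5',180,110,320,290,4);crop('s5',340,250,500,410,4);
go(635.4,-190.6,150)
"
```

```text
t 4.88 pos [ 633.9 -192.2  152.7] F [ 0.5  0.5 -0.4] gap 11.5 q [-17.   28.   92.4  -0.   59.8   1.5]
shift m [ 0.0027  0.0009 -0.002 ] rotvec [-0.0023  0.0003  0.0026]
```

View pics/s5.png

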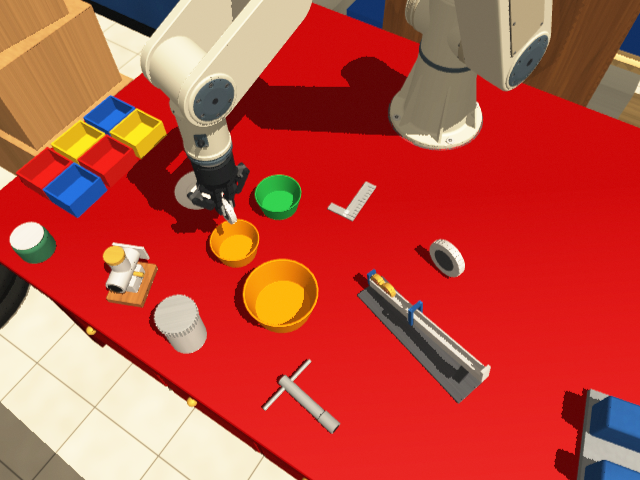

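View pics/s5_c340_250.png

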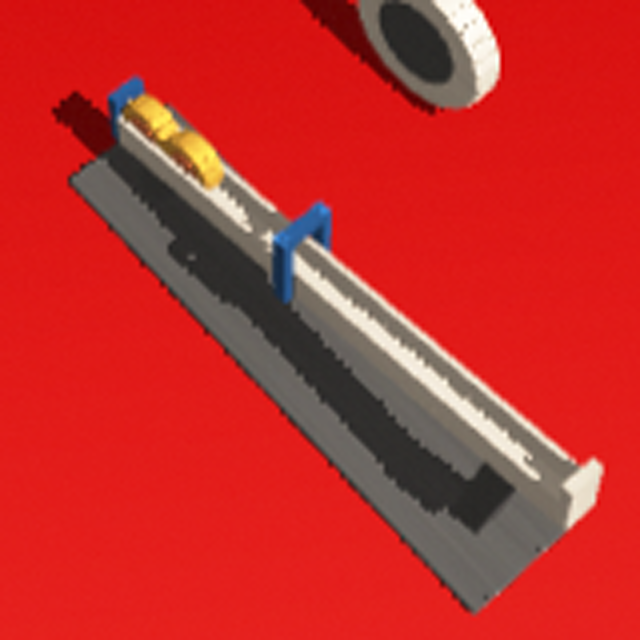

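View pics/t5.png

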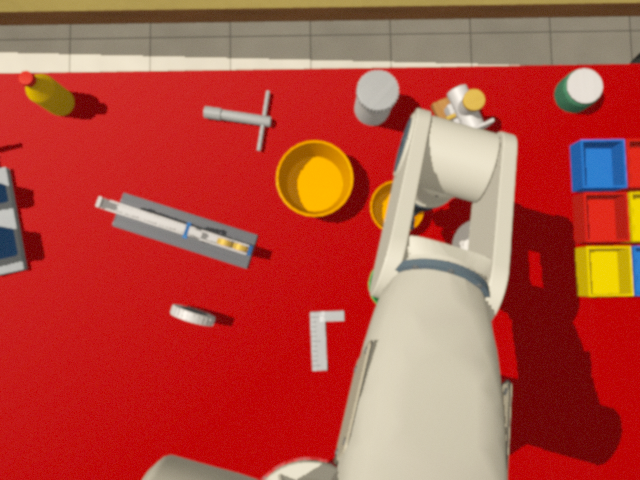

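Both brass caps rest at the blue stop, crop (150,117) and (195,155). Next I'll check the held cap.

View pics/s5_c180_110.png

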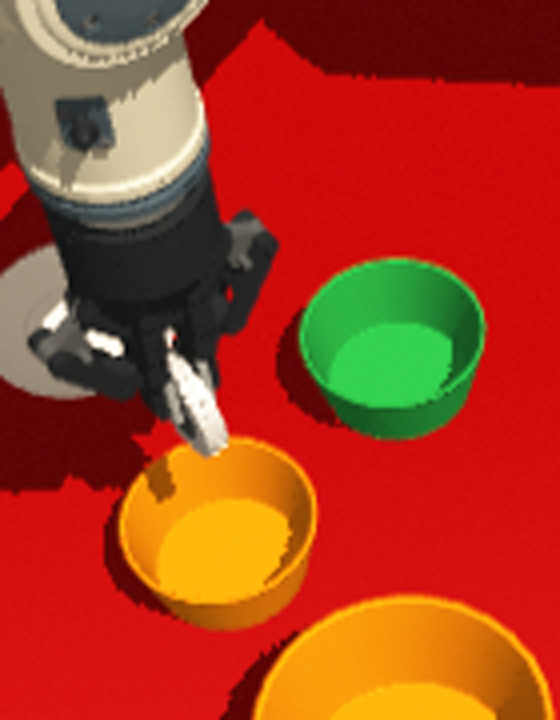

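The cap hangs upright at crop (200,410), held over the near edge of the view of the amber cup. I'll lower it in.

Request:
carry_out --motion '[{"tx": 0.03,"ty": 0.001,"tz": -0.002,"ax": 0,"ay": 0,"az": 0.002,"hand": 0},{"tx": 0.06,"ty": 0.001,"tz": -0.002,"ax": 0,"ay": 0,"az": 0.002,"hand": 0},{"tx": 0.085,"ty": 0.001,"tz": -0.002,"ax": 0,"ay": 0,"az": 0.002,"hand": 0},{"tx": 0.098,"ty": 0.001,"tz": -0.002,"ax": 0,"ay": 0,"az": 0.002,"hand": 0},{"tx": 0.1,"ty": 0.001,"tz": -0.002,"ax": 0,"ay": 0,"az": 0.002,"hand": 0}]'

```text
time_s: 5.5
eef_pos: [634.9, -189.6, 52.3]
orientation: [-84.5, 89.9, 167.1]
ft_force: [0.0, 0.6, -0.0]
finger_gap: 11.3
```

```bash
python3 -c "
from h import *
snap('scene','s6');crop('s6',180,170,300,280,5);
go(635.4,-190.6,38)
"
```

```text
t 5.55 pos [ 635.4 -190.    52.8] F [-1.  -0.5 -1.3] gap 11.1 q [-16.8  34.9  95.5  -0.   49.7   1.7]
shift m [0.0148 0.0002 0.0006] rotvec [-0.0016  0.0002  0.0007]
```

View pics/s6_c180_170.png

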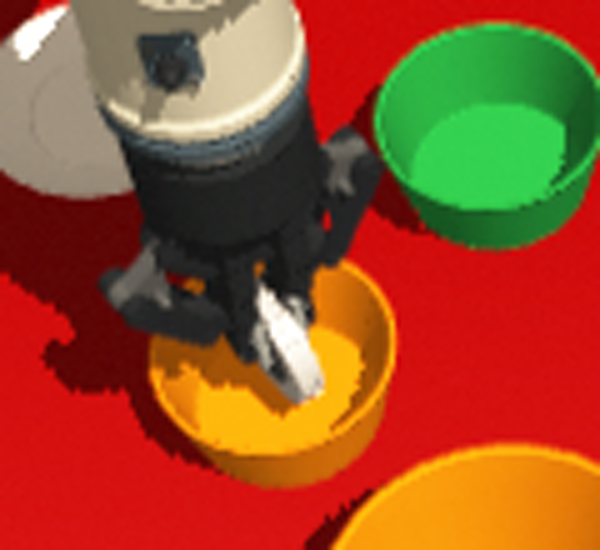

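The cap is inside the rim and centred in the cup at crop (290,350). I'll lower another 15 mm.

Request:
carry_out --motion '[{"tx": 0.005,"ty": 0,"tz": 0,"ax": 0,"ay": 0,"az": 0,"hand": 0},{"tx": 0.01,"ty": 0,"tz": 0,"ax": 0,"ay": 0,"az": 0,"hand": 0},{"tx": 0.015,"ty": 0,"tz": 0,"ax": 0,"ay": 0,"az": 0,"hand": 0},{"tx": 0.015,"ty": 0,"tz": 0,"ax": 0,"ay": 0,"az": 0,"hand": 0},{"tx": 0.015,"ty": 0,"tz": 0,"ax": 0,"ay": 0,"az": 0,"hand": 0}]'

```text
time_s: 6.18
eef_pos: [635.4, -190.1, 37.8]
orientation: [-75.3, 90.0, 176.2]
ft_force: [1.1, 0.1, -0.9]
finger_gap: 11.3
```

Request:
carry_out --motion '[{"tx": 0,"ty": 0,"tz": 0,"ax": 0,"ay": 0,"az": 0,"hand": 0.2},{"tx": 0,"ty": 0,"tz": 0,"ax": 0,"ay": 0,"az": 0,"hand": 0.25},{"tx": 0,"ty": 0,"tz": 0,"ax": 0,"ay": 0,"az": 0,"hand": 0.3},{"tx": 0,"ty": 0,"tz": 0,"ax": 0,"ay": 0,"az": 0,"hand": 0.35},{"tx": 0,"ty": 0,"tz": 0,"ax": 0,"ay": 0,"az": 0,"hand": 0.35}]'

```text
time_s: 6.8
eef_pos: [635.4, -190.1, 37.9]
orientation: [-74.5, 90.0, 177.0]
ft_force: [-0.1, -0.1, 0.6]
finger_gap: 30.1
```

```bash
python3 -c "
from h import *
snap('scene','s7');crop('s7',180,170,300,280,5);
go(635.4,-190.6,38)
"
```

```text
t 6.85 pos [ 635.4 -190.    37.9] F [-0.6 -0.2  0.5] gap 29.7 q [-16.8  36.   95.8  -0.   48.2   1.7]
shift m [-0.0001  0.0002  0.0005] rotvec [-0.0017  0.0002  0.0007]
```

View pics/s7_c180_170.png

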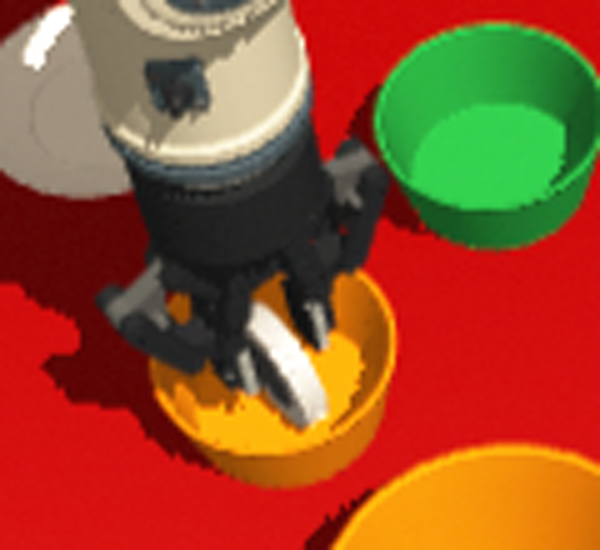

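The jaws are open on both sides and the cap stands free on the cup floor. I'll withdraw straight up.

Request:
carry_out --motion '[{"tx": -0.01,"ty": 0,"tz": 0,"ax": 0,"ay": 0,"az": 0,"hand": 0.38},{"tx": -0.025,"ty": 0,"tz": 0,"ax": 0,"ay": 0,"az": 0,"hand": 0.38},{"tx": -0.05,"ty": 0,"tz": 0,"ax": 0,"ay": 0,"az": 0,"hand": 0.38},{"tx": -0.09,"ty": 0,"tz": 0,"ax": 0,"ay": 0,"az": 0,"hand": 0.38},{"tx": -0.13,"ty": 0,"tz": 0,"ax": 0,"ay": 0,"az": 0,"hand": 0.38}]'

```text
time_s: 7.48
eef_pos: [635.6, -190.1, 170.3]
orientation: [51.9, 90.0, -56.6]
ft_force: [0.4, 1.1, 0.6]
finger_gap: 32.3
```

Request:
carry_out --motion '[{"tx": -0.03,"ty": 0,"tz": -0.03,"ax": 0,"ay": 0,"az": 0,"hand": 0.38},{"tx": -0.06,"ty": 0.04,"tz": -0.08,"ax": 0,"ay": 0,"az": 0,"hand": 0.38},{"tx": -0.06,"ty": 0,"tz": -0.13,"ax": 0,"ay": 0,"az": 0,"hand": 0.38},{"tx": -0.06,"ty": -0.04,"tz": -0.16,"ax": 0,"ay": 0,"az": 0,"hand": 0.38},{"tx": -0.06,"ty": -0.08,"tz": -0.18,"ax": 0,"ay": 0,"az": 0,"hand": 0.38}]'

```text
time_s: 8.1
eef_pos: [616.1, 8.0, 231.4]
orientation: [112.7, 89.9, 4.2]
ft_force: [-0.2, 0.6, 0.5]
finger_gap: 32.4
```

```bash
python3 -c "
from h import *
snap('scene','s8');crop('s8',180,170,300,280,5);snap('top','t8')
go(635.4,-190.6,38)
"
```

```text
t 8.2 pos [614.1   8.9 231.5] F [-0.2 -0.6  0.2] gap 32.4 q [ 0.7 19.3 94.9  0.  65.8 19. ]
shift m [0.1933 0.0832 0.1828] rotvec [ 0.001  -0.0004  0.0008]
```

View pics/s8.png

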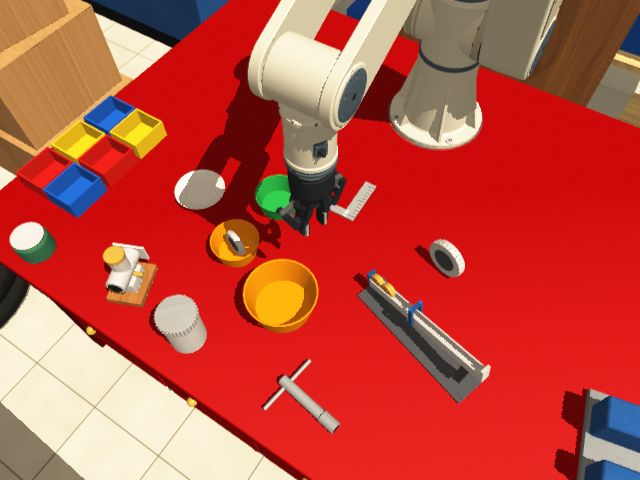

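View pics/s8_c180_170.png

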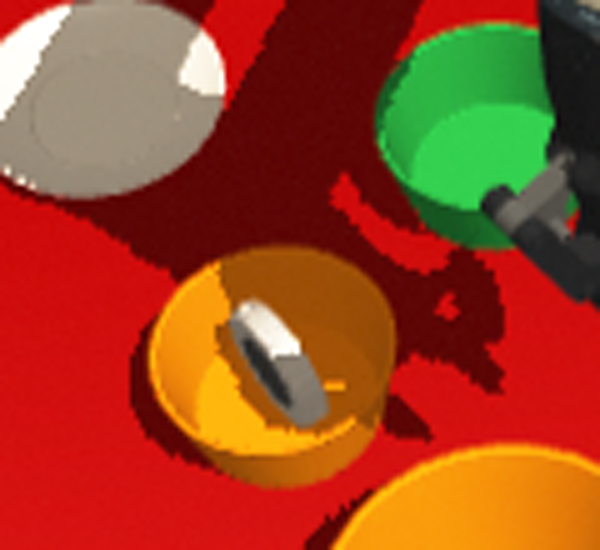

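View pics/t8.png

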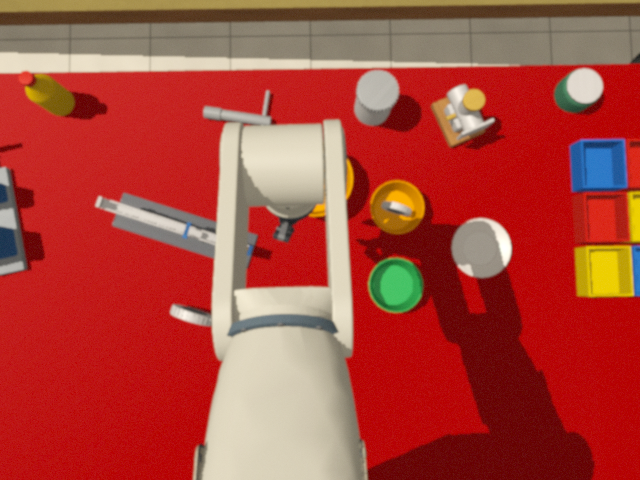

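The cap stands on edge in the middle of the cup at scene (235,241) and top (398,208), and the cup is upright. I'll let time pass, then compare frames and check the rear cap against its predicted place.

Request:
carry_out --motion '[{"tx": 0,"ty": 0,"tz": 0,"ax": 0,"ay": 0,"az": 0,"hand": 0.38},{"tx": 0,"ty": 0,"tz": 0,"ax": 0,"ay": 0,"az": 0,"hand": 0.38},{"tx": 0,"ty": 0,"tz": 0,"ax": 0,"ay": 0,"az": 0,"hand": 0.38},{"tx": 0,"ty": 0,"tz": 0,"ax": 0,"ay": 0,"az": 0,"hand": 0.38},{"tx": 0,"ty": 0,"tz": 0,"ax": 0,"ay": 0,"az": 0,"hand": 0.38}]'

```text
time_s: 8.82
eef_pos: [614.2, 8.6, 231.3]
orientation: [-105.3, 89.9, 146.3]
ft_force: [-0.5, -0.4, -0.8]
finger_gap: 32.7
```

```bash
python3 - <<'E'
from ov import *
snap('scene','s9')
a,b=[cv2.imread(f'pics/{f}.png').astype(int) for f in('s8','s9')]
for n,(x0,y0,x1,y1) in dict(cup=(205,215,262,270),chute=(355,265,420,330)).items():
    d=np.abs(a-b)[y0:y1,x0:x1]; print(n,d.max(),d.mean())
yaw=np.radians(-108.4); u=np.array([np.cos(yaw),np.sin(yaw),0]);n=np.array([-u[1],u[0],0]);z=np.array([0,0,1.])
o=np.array([594.3,237.5,0]); c=o+83.5*u+58.6*z
C=[(circ(c+6*n,16,u,z),(255,0,255)),(circ(c-6*n,16,u,z),(255,255,0))]
q=np.array([635.4,-190,36.])
D=[(circ(q+6*n,30,u,z),(255,0,255)),(circ(q-6*n,30,u,z),(255,255,0)),(circ([635.4,-190.6,50],55,[1,0,0],[0,1,0]),(0,255,0))]
cv2.imwrite('pics/fit3.png',np.hstack([ov('s9',C,(350,255,430,335),5,''),ov('s9',D,(195,205,275,285),5,'')]))
E
```

```text
cup 126 2.0280701754385966
chute 5 0.8418934911242604
```

View pics/fit3.png

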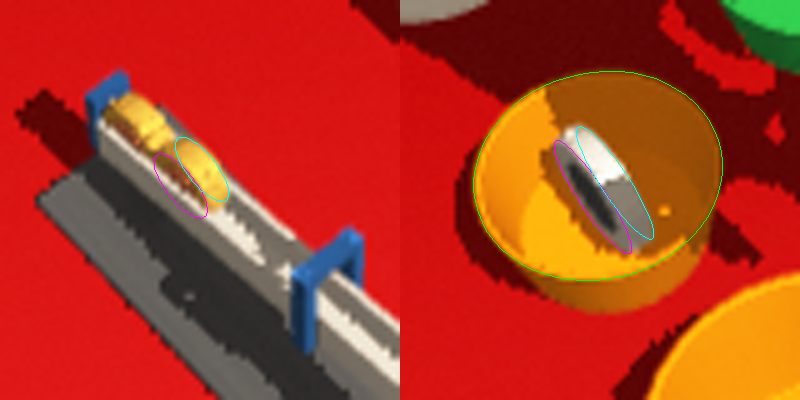

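The rear cap is in its predicted place. The cup region changed slightly, either from a shadow edge or from slow rolling, so I'll wait and compare again.

Request:
carry_out --motion '[{"tx": 0,"ty": 0,"tz": 0,"ax": 0,"ay": 0,"az": 0,"hand": 0.38},{"tx": 0,"ty": 0,"tz": 0,"ax": 0,"ay": 0,"az": 0,"hand": 0.38},{"tx": 0,"ty": 0,"tz": 0,"ax": 0,"ay": 0,"az": 0,"hand": 0.38},{"tx": 0,"ty": 0,"tz": 0,"ax": 0,"ay": 0,"az": 0,"hand": 0.38},{"tx": 0,"ty": 0,"tz": 0,"ax": 0,"ay": 0,"az": 0,"hand": 0.38}]'

```text
time_s: 9.5
eef_pos: [614.1, 8.7, 231.3]
orientation: [-106.8, 89.9, 144.8]
ft_force: [0.3, -0.5, 0.1]
finger_gap: 32.3
```

Request:
carry_out --motion '[{"tx": 0,"ty": 0,"tz": 0,"ax": 0,"ay": 0,"az": 0,"hand": 0.38},{"tx": 0,"ty": 0,"tz": 0,"ax": 0,"ay": 0,"az": 0,"hand": 0.38},{"tx": 0,"ty": 0,"tz": 0,"ax": 0,"ay": 0,"az": 0,"hand": 0.38},{"tx": 0,"ty": 0,"tz": 0,"ax": 0,"ay": 0,"az": 0,"hand": 0.38},{"tx": 0,"ty": 0,"tz": 0,"ax": 0,"ay": 0,"az": 0,"hand": 0.38}]'

```text
time_s: 10.12
eef_pos: [614.1, 8.7, 231.3]
orientation: [-104.9, 89.9, 146.7]
ft_force: [-0.1, -0.1, -1.0]
finger_gap: 32.7
```

```bash
python3 - <<'E'
from ov import *
snap('scene','s10')
F=[cv2.imread(f'pics/{f}.png') for f in('s8','s9','s10')]
for i,j in((0,1),(1,2)):
    d=np.abs(F[i].astype(int)-F[j])[215:270,205:262].max(2); ys,xs=np.where(d>40); print(d.max(),d.mean(),len(xs),xs.min() if len(xs) else 0, list(zip(xs+205,ys+215))[:20])
cv2.imwrite('pics/cmp.png',np.hstack([cv2.resize(f[210:275,200:265],None,fx=4,fy=4) for f in F]))
E
```

```text
126 3.7566188197767145 79 1 [(np.int64(252), np.int64(216)), (np.int64(253), np.int64(216)), (np.int64(253), np.int64(217)), (np.int64(255), np.int64(219)), (np.int64(206), np.int64(220)), (np.int64(207), np.int64(220)), (np.int64(256), np.int64(220)), (np.int64(257), np.int64(220)), (np.int64(207), np.int64(221)), (np.int64(208), np.int64(221)), (np.int64(258), np.int64(221)), (np.int64(209), np.int64(222)), (np.int64(211), np.int64(223)), (np.int64(261), np.int64(223)), (np.int64(223), np.int64(224)), (np.int64(214), np.int64(225)), (np.int64(215), np.int64(225)), (np.int64(224), np.int64(225)), (np.int64(215), np.int64(226)), (np.int64(216), np.int64(226))]
82 1.7770334928229665 1 54 [(np.int64(259), np.int64(222))]
```

View pics/cmp.png

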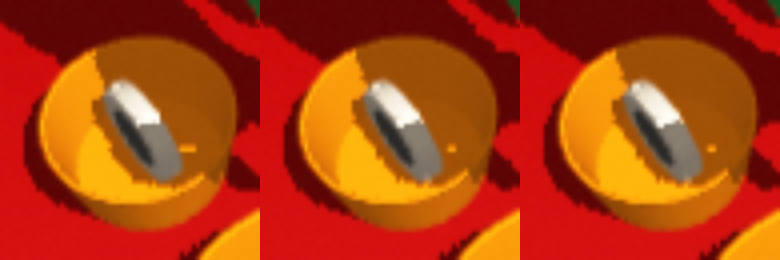

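The cap is static: in the last comparison (1.3 s) only one shadow-edge pixel changed. I'll hand in.

```bash
python3 -c "
from h import *
print(r.finish_job())"
```

```text
the job is handed in; nothing more can be done
None
```

I lifted the jammed cap straight up out of the chute, lowered it into the 110 mm amber cup, let it go and drew the arm clear. The job was handed in at about 10 s; no verdict is reported.

**Last checks:**
- **Big cap:** it stands on edge near the cup's centre, with its centre about 36 mm above the table. That height comes from matching a model circle to the picture; the limit is 45 mm.
- **At rest:** a first pair of frames showed some change round the cup, mostly from the arm's shadow settling. The next pair, 1.3 s apart, was unchanged except for one shadow-edge pixel.
- **Cup:** its rim still fits the upright overlay at the spot where it started.
- **Brass caps:** both lie at the blue end stop, and the rear one matches its predicted position.
- **Robot:** the gripper ended about 200 mm from the cup and 230 mm up. The readings after each move showed at most about 6 N.

One move call was refused because its rows left out some fields. Nothing moved because of it, and I sent it again complete.

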